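Open the ink refill bottle that matches the empty cartridge

TASK

One printer cartridge has been set out in the white refill tray to be refilled; the others are in the black dock. On the refill bottle of that cartridge's colour, press the safety cap down, twist it anticlockwise a quarter turn while it is pressed, and lift it straight up. Finish holding the cap in the gripper, upright and still, about 6 cm up, directly above its open bottle; leave the other two caps shut and everything else where it stands.

Things in the scene. Friction and masses are not known exactly. Their poses are not given: they have to be found in the camera images.
- bottle_cyan: cyan refill bottle, 62 mm wide, in a square steel holder (80 mm wide, 32 mm high) fixed to the desk. Origin: underside centre, on the desk; z up, along the cap's axis. Its spring holds the cap up against catches: 7 N to start moving, 10 N at 5 mm, hard stop at 7 mm. Pressed 4.5 to 7 mm the cap turns, only anticlockwise from above; turned 55 to 125 degrees from closed it lifts off freely
- cap_cyan_grip (a point): centre of the round ribbed grip (38 mm wide, 30 mm high) of the cyan safety cap: loose, 40 g, 52 mm high; can be gripped at any yaw. Its top is 15 mm above this point. 15 mm below it is a flange 55 mm wide that fingertips may push on; the skirt (55 mm wide) ends 37 mm below it. Closed: 129 mm above the desk on the bottle's axis, x along the bottle's x
- cartridge_cyan_mid (a point): centre of the cyan printer cartridge, a cyan block with black side panels, 62 x 22 x 42 mm (x, y, z), loose; it stands either in the white refill tray or in the black dock
- bottle_magenta: magenta refill bottle, 62 mm wide, in a square steel holder (80 mm wide, 32 mm high) fixed to the desk. Origin: underside centre, on the desk; z up, along the cap's axis. Its spring holds the cap up against catches: 7 N to start moving, 10 N at 5 mm, hard stop at 7 mm. Pressed 4.5 to 7 mm the cap turns, only anticlockwise from above; turned 55 to 125 degrees from closed it lifts off freely
- cap_magenta_grip (a point): centre of the round ribbed grip (38 mm wide, 30 mm high) of the magenta safety cap: loose, 40 g, 52 mm high; can be gripped at any yaw. Its top is 15 mm above this point. 15 mm below it is a flange 55 mm wide that fingertips may push on; the skirt (55 mm wide) ends 37 mm below it. Closed: 129 mm above the desk on the bottle's axis, x along the bottle's x
- cartridge_magenta_mid (a point): centre of the magenta printer cartridge, a magenta block with black side panels, 62 x 22 x 42 mm (x, y, z), loose; it stands either in the white refill tray or in the black dock
- bottle_yellow: yellow refill bottle, 62 mm wide, in a square steel holder (80 mm wide, 32 mm high) fixed to the desk. Origin: underside centre, on the desk; z up, along the cap's axis. Its spring holds the cap up against catches: 7 N to start moving, 10 N at 5 mm, hard stop at 7 mm. Pressed 4.5 to 7 mm the cap turns, only anticlockwise from above; turned 55 to 125 degrees from closed it lifts off freely
- cap_yellow_grip (a point): centre of the round ribbed grip (38 mm wide, 30 mm high) of the yellow safety cap: loose, 40 g, 52 mm high; can be gripped at any yaw. Its top is 15 mm above this point. 15 mm below it is a flange 55 mm wide that fingertips may push on; the skirt (55 mm wide) ends 37 mm below it. Closed: 129 mm above the desk on the bottle's axis, x along the bottle's x
- cartridge_yellow_mid (a point): centre of the yellow printer cartridge, a yellow block with black side panels, 62 x 22 x 42 mm (x, y, z), loose; it stands either in the white refill tray or in the black dock
- refill_tray_in (a point): centre of the inner floor (5 mm above the desk) of the white refill tray, 120 x 120 mm, 16 mm high, fixed. One cartridge stands in it, within 30 mm of this point; the other two stand in the black three-slot dock (90 x 131 mm, 28 mm high) at least 150 mm away
- mouse: black computer mouse, 100 x 58 x 32 mm, loose bystander to be left alone; origin: centre of its underside, z up
- pen_pot: blue pen pot, 90 mm across, 85 mm high, pens up to 145 mm, loose bystander to be left alone; origin: centre of its underside, z up
- stapler: grey and black stapler, 140 x 36 x 57 mm, loose bystander to be left alone; origin: centre of its underside, z up
- mug: white mug, 80 mm across, 90 mm high, loose bystander to be left alone; origin: centre of its underside, z up
There are look-alikes about, which are no part of the job. There is more than one size of the part that bears cartridge_yellow_mid; the job needs the middle-sized.

How it is judged:
By the outcome, as a careful person would: the job done as asked, in the order asked, and still so for the second after the job is handed in, while the arm keeps its last pose, push and grip.
It also fails if it takes over 32 s, if anything falls off the work surface, if the arm or the gripper's body presses on something with over 40 N, if the wrist force passes 120 N, or if a joint passes its speed limit or range.

ROBOT

A 6-joint arm with a two-finger parallel gripper is mounted at the origin on the work surface. World frame = base frame: x ahead of the robot, y to its left, z up, the work surface at z = 0. Lengths are in mm, angles in degrees, forces in N, time in s.
With the tool pointing down it reaches from about 300 to 875 mm from the base axis. Payload 6.4 kg.
Tool frame: the origin (TCP) lies at the centre of the arm's flange, where the gripper is bolted on; the fingertips stand 173 mm ahead of it and the grasp point (between the pads) lies 155 mm ahead of it; z points along the fingers, y is the line along which they close (so a half turn about z gives the same grasp; the last joint's range is limited). The gripper opens to 85 mm and grips with 20 to 120 N. Pads are 22 mm wide; open, the fingers measure 114 mm over their backs; the gripper's body (76 mm by 85 mm) begins 54 mm behind the grasp point. The pads swing forward as they close: fully open they stand 13 mm farther back than shut.
Start: joints at [-85.216, 10.359, 92.074, -0, 77.567, -11.82], TCP at [164.328, -551.034, 404.688] pointing down, gripper open.
Joint ranges: [-171.53, 171.53], [-51.25, 118.39], [17.06, 147.69], [-65.23, 245.23], [0, 150.52], [-178.68, 178.68]. Speed limits (degrees/s): [147.25, 147.25, 172.46, 180, 180, 180].

INTERFACE

Orientations are given as a 3x3 rotation matrix whose columns are the frame's x, y, z axes.
In Python, from cell import status, imaging, arm gives the robot as it stands.
- The arm moves only by the tool move_arm, never from a script. Its argument "rows" is a list of rows, each a list of 7 numbers: the turn, a rotation vector about the world's x, y, z in degrees, then the shift along the world's x, y, z in cm, then the closure, from 0 (fully open) to 1 (shut). A call has 1 to 10 rows; each row shifts and turns the commanded pose from where the row before left it; what a row does not reach is not made up. A row lasts 1/12 s, in which the tool goes at most 41.7 mm and 7.16 degrees, less where a joint would pass 70% of its speed; a pose out of reach is approached as far as the arm can. A call with a gripper value outside its range is refused whole. The fingers move at their own pace and stop on an object; "newtons" is the grip in N (left out, the last holds). Time passes only in rows, so rows that do not move let the fingers close. It gives the time, the measured TCP pose, the force, the opening and the grip force at its end, in the units of the state.
- status.observe(): the state, without advancing time (a new reading comes with each control period).
- imaging.grab_frame(name): name is "scene" or "top"; returns a dict with "color" (480x640x3 uint8, red, green, blue), "vertical_fov" (degrees; the focal length in pixels is half the picture's height over the tangent of half this angle, whatever the lens; pixels are square), "cx", "cy" (the principal point, pixels), "camera_from_world" (4x4, takes a point from world to camera coordinates). Camera axes: x right, y up, looking along -z (the intrinsics and any distortion apply to the point x, -y, -z); pixel columns grow to the right and rows downward; lengths in mm; the calibration is good to about 2 mm. A picture is of the moment at which its call begins. There is no depth.
- arm.close_job(): hands the job in; it is judged then, once.
The state is a dict: "time_s": time; "joint_pos": joint angles; "joint_vel": joint speeds; "joint_efforts": joint torques, N m; "eef_pos": TCP position; "eef_rot": TCP orientation; "force": force on the tool from outside, world axes, zero at the start; "torque": the same for the moment, N m; "grip_width": finger opening in mm; "grip_force": force on a finger pad.
Only numpy, scipy, OpenCV 4.12 (cv2) and the standard library are available. Lean on these libraries where they do the work, as an engineer would, in place of code of your own. Each camera call takes 0.05 s, during which the arm holds its last target. There are 200 camera calls.

## Working session

There is one attempt and no reset: what is moved stays moved. The work goes in short steps, Python scripts to look and compute and a tool call to move; the robot and the scene stay as the last step left them, time stands still between calls to the robot, and variables do not carry over. Pictures are saved under pics/ and viewed, at most 10 in all, crops included, and the job is handed in when it is done.

Besides the shell and the picture viewer there is one more tool, called after ">>>" as name([rows], argument=value, ...), one row to a line, values as JSON. move_arm: Moves the arm, as the interface text tells. Its arguments: {"type":"object","properties":{"rows":{"type":"array"},"newtons":{"type":"number"}},"required":["rows"]}

```bash
mkdir -p pics
cat > h.py <<'E'
import numpy as np, cv2
from cell import status, imaging, arm
def grab(n):
    f=imaging.grab_frame(n); np.save(f'pics/{n}.npy',f,allow_pickle=True)
    return f
def load(n): return np.load(f'pics/{n}.npy',allow_pickle=True).item()
def ray(f,u,v):
    F=240/np.tan(np.radians(f['vertical_fov'])/2); T=np.array(f['camera_from_world'])
    d=np.array([(u-f['cx'])/F,-(v-f['cy'])/F,-1.]); R=T[:3,:3]
    return -R.T@T[:3,3], R.T@d
def plane(f,u,v,z):
    o,d=ray(f,u,v); return (o+d*(z-o[2])/d[2])
def proj(f,p):
    F=240/np.tan(np.radians(f['vertical_fov'])/2); T=np.array(f['camera_from_world'])
    c=T[:3,:3]@np.array(p)+T[:3,3]; return f['cx']+F*c[0]/-c[2], f['cy']-F*c[1]/-c[2]
E
python3 - <<'E'
from h import *
for n in('scene','top'):
    f=grab(n); cv2.imwrite(f'pics/{n}.png',f['color'][...,::-1]); print({k:v for k,v in f.items() if k!='color'})
print(status.observe())
E
```

```text
{'vertical_fov': 45.35479919308488, 'cx': 319.55628452456125, 'cy': 242.34785843029434, 'camera_from_world': array([[ 7.48866012e-01,  6.62495424e-01, -1.73063513e-02,
        -4.28393770e+02],
       [-3.63862369e-01,  4.32845192e-01,  8.24772221e-01,
         1.23487523e+02],
       [ 5.53898793e-01, -6.11346754e-01,  5.65200207e-01,
        -1.61982455e+03],
       [ 0.00000000e+00,  0.00000000e+00,  0.00000000e+00,
         1.00000000e+00]])}
{'vertical_fov': 45.372928374082846, 'cx': 321.54531370172236, 'cy': 239.22607596271098, 'camera_from_world': array([[-2.61272134e-02, -9.99433158e-01, -2.12304145e-02,
         1.60325886e+01],
       [ 9.96401104e-01, -2.77493117e-02,  8.00925501e-02,
        -6.22793253e+02],
       [-8.06362797e-02, -1.90614133e-02,  9.96561314e-01,
        -1.19287260e+03],
       [ 0.00000000e+00,  0.00000000e+00,  0.00000000e+00,
         1.00000000e+00]])}
{'time_s': 0.1, 'joint_pos': array([-8.52146778e+01,  1.03993658e+01,  9.21269838e+01,  1.03505091e-04,
        7.75680172e+01, -1.18208135e+01]), 'joint_vel': array([-0.01422867, -0.08441364, -0.07304873,  0.09240741,  0.04100014,
       -0.0522413 ]), 'joint_efforts': array([ 5.16836553e-04, -4.45877695e+01, -3.52236986e+01, -3.13872342e-04,
        4.17284798e-03, -5.12392560e-06]), 'eef_pos': array([ 164.3205115 , -550.77997193,  403.8481297 ]), 'eef_rot': array([[ 9.58292110e-01,  2.85790506e-01, -1.35639761e-04],
       [ 2.85790337e-01, -9.58290764e-01,  1.64141568e-03],
       [ 3.39118689e-04, -1.61172023e-03, -9.99998644e-01]]), 'force': array([ 0.02488898,  0.12699139, -0.68923049]), 'torque': array([-0.00765565, -0.01702393,  0.0242267 ]), 'grip_force': 0.0, 'grip_width': 85.48347409851408}
```

View pics/scene.png

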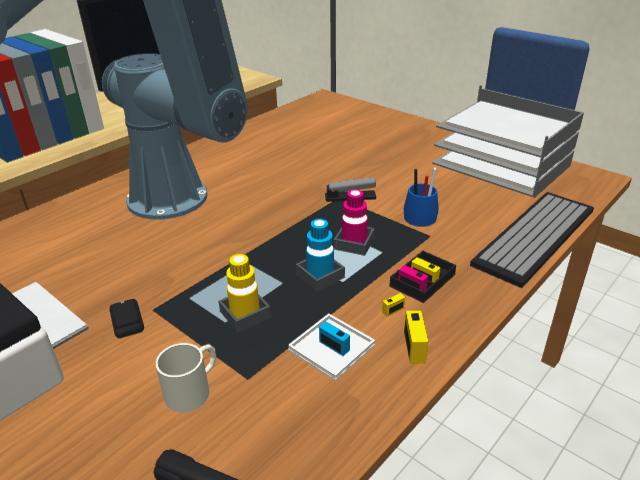

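View pics/top.png

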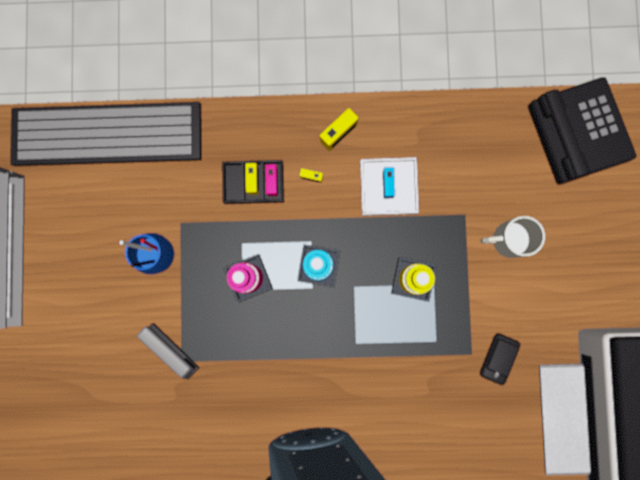

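Run:
```python
from h import *
st=load('top'); sc=load('scene')
for n,f,roi in(('top',st,(235,295,285,350)),('scene',sc,(210,290,295,345))):
    c=f['color']; r0,r1,c0,c1=roi
    hsv=cv2.cvtColor(c,cv2.COLOR_RGB2HSV)
    m=cv2.inRange(hsv,(85,120,60),(105,255,255)); M=np.zeros_like(m); M[r0:r1,c0:c1]=m[r0:r1,c0:c1]
    cs,_=cv2.findContours(M,cv2.RETR_EXTERNAL,cv2.CHAIN_APPROX_NONE)
    for k in cs:
        if cv2.contourArea(k)>30: print(n,cv2.contourArea(k),cv2.boundingRect(k),cv2.minEnclosingCircle(k))
a=st['color'][150:300,280:440]; b=sc['color'][210:300,290:350]
A=cv2.resize(a,None,fx=4,fy=4,interpolation=cv2.INTER_CUBIC); B=cv2.resize(b,(160*600//240,600),interpolation=cv2.INTER_CUBIC)
# keep within 800 wide
A=cv2.resize(A,(400,375)); A=cv2.copyMakeBorder(A,0,225,0,0,cv2.BORDER_CONSTANT)
cv2.imwrite('pics/crop1.png',np.hstack([A,B])[...,::-1])
```

```text
top 653.0 (302, 249, 32, 32) ((317.4233703613281, 264.3330078125), 15.85341739654541)
scene 518.5 (306, 247, 28, 32) ((319.0404968261719, 259.9062805175781), 18.347503662109375)
scene 624.0 (307, 218, 26, 32) ((318.6646728515625, 233.77101135253906), 16.1912841796875)
```

View pics/crop1.png

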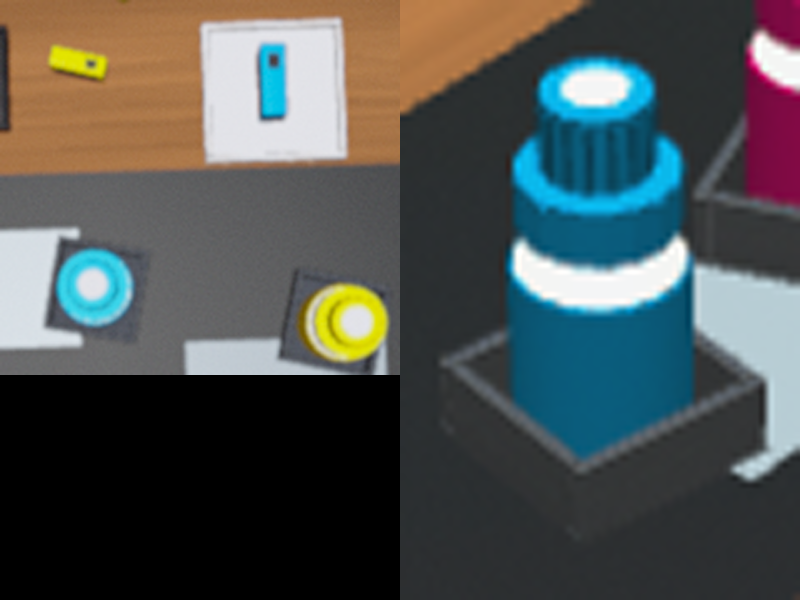

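The white refill tray, at scene (332,343), top (389,185), holds the cyan cartridge. The magenta and yellow cartridges are in the dock, and the loose yellow blocks at top (339,128) and (311,175) are the wrong sizes. Bottle candidates in the top view are cyan (317,264), magenta (243,278) and yellow (418,278). I choose cyan, and the crop confirms its cyan ribbed grip with a white top disc.

Run:
```python
from h import *
st=load('top'); sc=load('scene'); P=[]
for f,(r0,r1,c0,c1) in((st,(254,275,306,328)),(sc,(217,230,310,330))):
    c=f['color'][r0:r1,c0:c1].astype(float); w=np.clip(c[...,0]-110,0,90)
    yy,xx=np.mgrid[r0:r1,c0:c1]; u,v=(w*xx).sum()/w.sum(),(w*yy).sum()/w.sum(); P.append((f,u,v))
    print(u,v,plane(f,u,v,144))
A=[];b=[]
for f,u,v in P:
    o,d=ray(f,u,v); d/=np.linalg.norm(d); Q=np.eye(3)-np.outer(d,d); A.append(Q); b.append(Q@o)
print('tri',np.linalg.lstsq(np.vstack(A),np.hstack(b),rcond=None)[0])
# flange outline circle centre in top view at z=114; other bottles
print('flange',plane(st,317.42,264.33,114))
for n,u,v in(('mag',238,278),('yel',421,278)): print(n,plane(st,u,v,144))
print('pots',plane(st,148,253,85))
```

```text
316.5459587235203 263.2576597872534 [567.66939773   7.68577631 144.        ]
318.8437130002368 222.6938195595548 [563.30071143  11.34953139 144.        ]
tri [567.31205277   7.37308871 147.6074142 ]
flange [566.69775131   6.89430615 114.        ]
mag [543.57663659 158.38376738 144.        ]
yel [ 534.38226082 -189.71413913  144.        ]
pots [599.95982095 350.37108428  85.        ]
```

>>> move_arm([
  [0,0,0,2.2,3.1,0,0],
  [0,0,0,2.2,3.1,0,0],
  [0,0,0,2.2,3.1,0,0],
  [0,0,0,2.2,3.1,0,0],
  [0,0,0,2.2,3.1,0,0],
  [0,0,0,2.2,3.1,0,0],
  [0,0,0,2.2,3.1,0,0],
  [0,0,0,2.2,3.1,0,0],
  [0,0,0,2.2,3.1,0,0],
  [0,0,0,2.2,3.1,0,0],
])

```text
time_s: 0.93
eef_pos: [384.9, -239.2, 404.5]
eef_rot: [[0.958, 0.285, -0.0], [0.285, -0.958, 0.0], [-0.0, -0.0, -1.0]]
force: [0.6, -0.4, 0.7]
grip_width: 85.7
grip_force: 0.0
```

>>> move_arm([
  [0,0,0,2.2,3.1,0,0],
  [0,0,0,2.2,3.1,0,0],
  [0,0,0,2.2,3.1,0,0],
  [0,0,0,2.2,3.1,0,0],
  [0,0,0,2.2,3.1,0,0],
  [0,0,0,2.2,3.1,0,0],
  [0,0,0,2.2,3.1,0,0],
  [0,0,0,2.87,3.2,0,0],
  [0,0,0,0,0,0,0],
  [0,0,0,0,0,0,0],
])

```text
time_s: 1.77
eef_pos: [566.7, 8.8, 403.6]
eef_rot: [[0.957, 0.289, -0.002], [0.289, -0.957, 0.0], [-0.002, -0.001, -1.0]]
force: [-0.0, -0.9, 0.8]
grip_width: 85.4
grip_force: 0.0
```

>>> move_arm([
  [0,0,0,0,0,-2,0],
  [0,0,0,0,0,-2,0],
  [0,0,0,0,0,-2,0],
  [0,0,0,0,0,0,0],
  [0,0,0,0,0,0,0],
])

```text
time_s: 2.18
eef_pos: [565.3, 6.1, 343.8]
eef_rot: [[0.959, 0.284, -0.003], [0.284, -0.959, 0.0], [-0.003, -0.001, -1.0]]
force: [0.7, -0.7, 0.5]
grip_width: 85.4
grip_force: 0.0
```

Run:
```python
from h import *
f=grab('scene'); s=status.observe(); p=s['eef_pos']; R=s['eef_rot']; print(p,R)
img=f['color'].copy()
for k in (-1,1):
    q=p+R@np.array([0,k*46,160]); print(proj(f,q))
print('ctr tip',proj(f,p+R@[0,0,160]), 'cap top est', proj(f,[567,8,144]))
c=img[130:290,240:400]; cv2.imwrite('pics/c2.png',cv2.resize(c,(600,600),interpolation=cv2.INTER_CUBIC)[...,::-1])
```

```text
[565.9203987    6.09844316 345.23235989] [[ 9.58636600e-01  2.84632739e-01 -2.71525356e-04]
 [ 2.84632707e-01 -9.58636636e-01 -1.49147044e-04]
 [-3.02746286e-04  6.56928182e-05 -9.99999952e-01]]
(np.float64(326.7846277964365), np.float64(197.47774130953843))
(np.float64(308.169563253693), np.float64(218.2481331441791))
ctr tip (np.float64(317.74126850264815), np.float64(207.56817723588844)) cap top est (np.float64(319.0988969447104), np.float64(223.93468523939052))
```

View pics/c2.png

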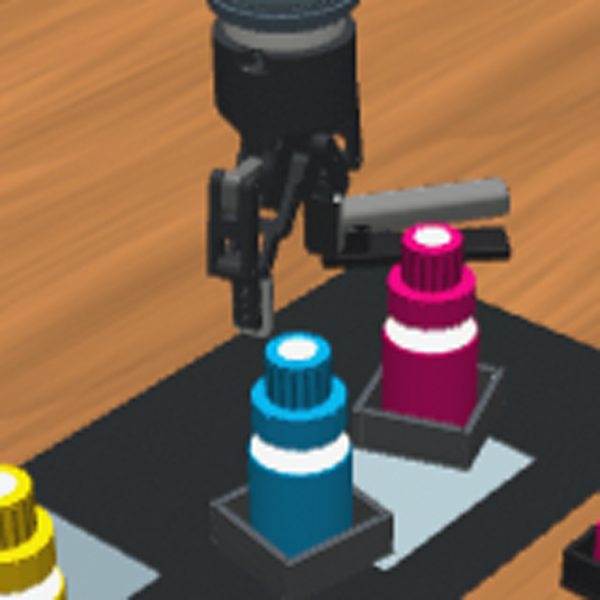

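The scene crop shows the open gripper upright above the cyan cap. Its fingertips are at about (308,218) and (327,198), where I predicted them, and the cap top is at (319,223). I'll descend and grip.

>>> move_arm([
  [0,0,0,0,0,-2,0],
  [0,0,0,0,0,-2,0],
  [0,0,0,0,0,-1,0],
  [0,0,0,0,0,-0.6,0],
  [0,0,0,0,0,0,0],
  [0,0,0,0,0,0,0],
])

```text
time_s: 2.73
eef_pos: [566.5, 6.8, 289.7]
eef_rot: [[0.958, 0.286, 0.001], [0.286, -0.958, -0.0], [0.001, 0.001, -1.0]]
force: [0.6, 0.0, -0.2]
grip_width: 85.2
grip_force: 0.0
```

>>> move_arm([
  [0,0,0,0,0,0,0.3],
  [0,0,0,0,0,0,0.4],
  [0,0,0,0,0,0,0.5],
  [0,0,0,0,0,0,0.6],
  [0,0,0,0,0,0,0.7],
  [0,0,0,0,0,0,0.7],
  [0,0,0,0,0,0,0.7],
  [0,0,0,0,0,0,0.7],
], newtons=20)

```text
time_s: 3.4
eef_pos: [566.3, 7.2, 289.4]
eef_rot: [[0.958, 0.286, 0.001], [0.286, -0.958, 0.0], [0.001, -0.0, -1.0]]
force: [-1.4, 2.2, 5.3]
grip_width: 37.3
grip_force: 23.5
```

>>> move_arm([
  [0,0,0,0,0,0,0.8],
  [0,0,0,0,0,0,0.8],
  [0,0,0,0,0,0,0.8],
  [0,0,0,0,0,-0.2,0.8],
  [0,0,0,0,0,-0.2,0.8],
  [0,0,0,0,0,0,0.8],
  [0,0,0,0,0,0,0.8],
], newtons=60)

```text
time_s: 3.98
eef_pos: [566.4, 7.2, 285.8]
eef_rot: [[0.958, 0.286, 0.001], [0.286, -0.958, 0.0], [0.001, 0.0, -1.0]]
force: [-3.7, 1.9, 9.0]
grip_width: 36.5
grip_force: 59.3
```

>>> move_arm([
  [0,0,0,0,0,-0.15,0.8],
  [0,0,0,0,0,-0.1,0.8],
  [0,0,0,0,0,0,0.8],
  [0,0,0,0,0,0,0.8],
])

```text
time_s: 4.32
eef_pos: [566.4, 7.2, 283.5]
eef_rot: [[0.958, 0.286, 0.001], [0.286, -0.958, 0.0], [0.001, 0.0, -1.0]]
force: [-3.4, 2.5, 10.9]
grip_width: 36.4
grip_force: 59.5
```

>>> move_arm([
  [0,0,5,0,0,0,0.8],
  [0,0,5,0,0,0,0.8],
  [0,0,5,0,0,0,0.8],
  [0,0,5,0,0,0,0.8],
  [0,0,0,0,0,0,0.8],
])

```text
time_s: 4.73
eef_pos: [567.2, 7.0, 284.2]
eef_rot: [[0.8, 0.6, 0.004], [0.6, -0.8, -0.0], [0.003, 0.003, -1.0]]
force: [-0.1, 1.2, 8.8]
grip_width: 36.4
grip_force: 59.7
```

```bash
python3 -c "
from h import *
s=status.observe(); print(s['force'],s['torque'],s['eef_pos'],s['joint_pos'])"
```

```text
[-0.11387394  1.17313459  8.77876429] [0.22883178 0.10992594 0.08248449] [567.19291736   6.95658621 284.17697042] [-1.12883865e+01  1.71663333e+01  9.88356111e+01  2.13054843e-02
  6.37670411e+01  4.18273941e+01]
```

>>> move_arm([
  [0,0,7,0,0,-0.05,0.8],
  [0,0,7,0,0,0,0.8],
  [0,0,7,0,0,0,0.8],
  [0,0,7,0,0,0,0.8],
  [0,0,7,0,0,0,0.8],
  [0,0,0,0,0,0,0.8],
])

```text
time_s: 5.23
eef_pos: [567.4, 6.9, 283.9]
eef_rot: [[0.309, 0.951, 0.005], [0.951, -0.309, -0.001], [0.001, 0.005, -1.0]]
force: [0.1, 0.8, 9.7]
grip_width: 36.8
grip_force: 59.8
```

```bash
python3 -c "
from h import *
s=status.observe(); print(s['force'],s['torque'],s['eef_pos'],s['joint_pos'])"
```

```text
[0.11717217 0.80293477 9.6550689 ] [0.20945194 0.0293141  0.05915463] [567.38956733   6.85241361 283.88935477] [-1.12927553e+01  1.71996826e+01  9.88309533e+01  1.19447915e-02
  6.36942175e+01  6.71684106e+00]
```

>>> move_arm([
  [0,0,7,0,0,0,0.8],
  [0,0,7,0,0,0,0.8],
  [0,0,7,0,0,0,0.8],
  [0,0,7,0,0,0,0.8],
  [0,0,7,0,0,0,0.8],
  [0,0,0,0,0,0,0.8],
  [0,0,0,0,0,0,0.8],
])

```text
time_s: 5.82
eef_pos: [567.5, 6.7, 284.0]
eef_rot: [[-0.286, 0.958, 0.005], [0.958, 0.286, -0.001], [-0.003, 0.005, -1.0]]
force: [0.7, -0.2, 9.6]
grip_width: 36.5
grip_force: 59.8
```

```bash
python3 -c "
from h import *
s=status.observe(); print(s['force'],s['torque'],s['eef_pos'],s['joint_pos'])"
```

```text
[ 0.66151273 -0.18018749  9.59892418] [ 0.11345217 -0.07440999  0.05438784] [567.47787181   6.70872047 283.96807957] [-1.13012381e+01  1.71971896e+01  9.88236316e+01 -6.25314931e-03
  6.36789539e+01 -2.79428355e+01]
```

>>> move_arm([
  [0,0,0,0,0,0.2,0.8],
  [0,0,0,0,0,0.3,0.8],
  [0,0,0,0,0,0.3,0.8],
  [0,0,0,0,0,0.2,0.8],
  [0,0,0,0,0,0,0.8],
  [0,0,0,0,0,0,0.8],
])

```text
time_s: 6.32
eef_pos: [566.1, 6.9, 291.6]
eef_rot: [[-0.286, 0.958, -0.0], [0.958, 0.286, -0.0], [-0.0, -0.0, -1.0]]
force: [-0.8, 0.3, 3.7]
grip_width: 36.5
grip_force: 60.0
```

>>> move_arm([
  [0,0,0,0,0,0.5,0.8],
  [0,0,0,0,0,0.5,0.8],
  [0,0,0,0,0,0.7,0.8],
  [0,0,0,0,0,0,0.8],
])

```text
time_s: 6.65
eef_pos: [566.6, 6.9, 310.2]
eef_rot: [[-0.286, 0.958, 0.002], [0.958, 0.286, -0.0], [-0.001, 0.002, -1.0]]
force: [1.0, -0.5, -0.1]
grip_width: 36.0
grip_force: 59.9
```

>>> move_arm([
  [0,0,0,0,0,1,0.8],
  [0,0,0,0,0,1,0.8],
  [0,0,0,0,0,1,0.8],
  [0,0,0,0,0,0.7,0.8],
  [0,0,0,0,0,0.3,0.8],
  [0,0,0,0,0,0,0.8],
  [0,0,0,0,0,0,0.8],
  [0,0,0,0,0,0,0.8],
])

```text
time_s: 7.32
eef_pos: [565.9, 7.0, 348.2]
eef_rot: [[-0.286, 0.958, -0.001], [0.958, 0.286, 0.0], [0.0, -0.001, -1.0]]
force: [0.3, -0.1, 0.1]
grip_width: 36.6
grip_force: 60.0
```

Run:
```python
from h import *
f=grab('scene'); s=status.observe(); print(s['force'],s['eef_pos'],s['grip_width'],s['time_s'])
cv2.imwrite('pics/c3.png',cv2.resize(f['color'][130:290,240:400],(600,600),interpolation=cv2.INTER_CUBIC)[...,::-1])
print(proj(f,s['eef_pos']+s['eef_rot']@[0,0,157]))
```

```text
[-1.00886239  0.63879702 -0.21727075] [565.90215071   7.04237002 348.05034182] 36.74697675547571 7.3667
(np.float64(317.9504651518093), np.float64(204.96601868745938))
```

View pics/c3.png

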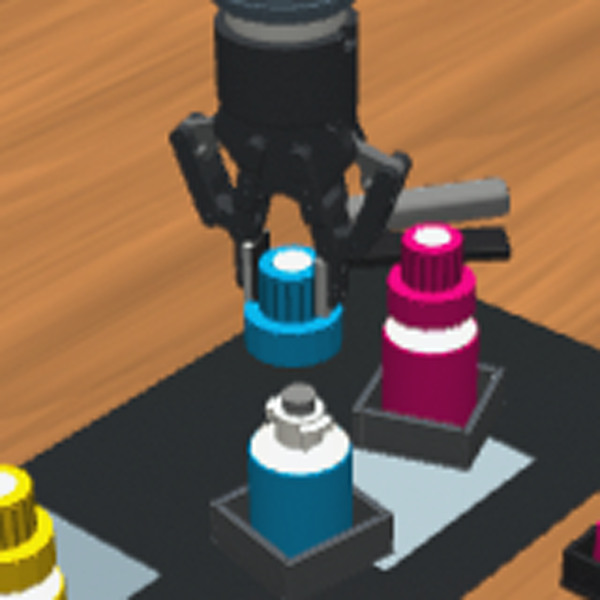

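The picture shows the cyan cap held upright at about (318,200), directly above its open bottle with the spout at (319,236). The other two caps are still shut. I'll check the height once more and hand in.

Run:
```python
from h import *
f=load('scene'); r0,r1,c0,c1=193,206,309,327
c=f['color'][r0:r1,c0:c1].astype(float); w=np.clip(c[...,0]-110,0,90)*(c[...,0]>c[...,2]-60)
yy,xx=np.mgrid[r0:r1,c0:c1]; print((w*xx).sum()/w.sum(),(w*yy).sum()/w.sum())
for z in (194,199,204,209): print(z,proj(f,[567,7.5,z]))
s=status.observe(); print(s['joint_vel'])
```

```text
317.44106394607394 197.42612497722718
194 (np.float64(318.5156185580351), np.float64(203.87297937506423))
199 (np.float64(318.471671890235), np.float64(201.80483920319267))
204 (np.float64(318.42751737587446), np.float64(199.72691772496512))
209 (np.float64(318.3831535369373), np.float64(197.63914538460082))
[-0.08115899  0.067187   -0.07413943 -0.0655685  -0.00991726  0.02713198]
```

```bash
python3 -c "
from cell import arm; print(arm.close_job())"
```

```text
the job is handed in; nothing more can be done
None
```

The cyan cap was pressed, turned a quarter turn anticlockwise and lifted off. It is held upright and still about 6 cm above its open bottle, with the other two caps left shut, and the job is handed in at about 7.4 s on the robot's clock.

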